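Load the bench shaker and latch its sliding guard

ROBOT

A 7-joint arm with a two-finger parallel gripper is mounted at the origin on a cart in front of the work surface, level with it; the furniture and walls round the work are solid. World frame = base frame: x ahead of the robot, y to its left, z up, the work surface at z = 0. Lengths are in m, angles in rad, forces in N, time in s.
With the tool pointing down it reaches from about 0.4 to 0.75 m from the base axis. Payload 19.5 kg.
Tool frame: the origin (TCP) lies on the centre line of the jaws, within the pads' length; the fingertips stand 14 mm ahead of it and the grasp point (between the pads) lies 5 mm behind it; z points along the fingers, x is the direction in which the jaws open and shut, and the axes are right-handed (so a half turn about z gives the same grasp; the last joint's range is limited). The gripper opens to 85 mm and grips with 20 to 120 N. Pads are 22 mm wide; open, the fingers measure 114 mm over their backs; the gripper's body (76 mm by 85 mm) begins 54 mm behind the grasp point. The pads swing forward as they close: fully open they stand 13 mm farther back than shut.
Start: joints at [-1.337, 0.707, -0.028, 1.485, 0.022, 0.951, -0.075], TCP at [0.157, 0.553, 0.245] pointing down, gripper open.
Joint ranges: [-2.71, 2.71], [-0.32, 2.16], [-1.57, 1.52], [0, 2.45], [-1.46, 4.6], [0, 2.02], [-2.83, 2.83]. Speed limits (rad/s): [1.89, 1.89, 2.57, 2.57, 3.01, 3.01, 3.01].

INTERFACE

Orientations are given as a rotation vector (axis times angle).
In Python, from cell import manip, vision gives the robot as it stands. The module is installed in compiled form; this text tells all that it offers.
- The arm moves only by the tool drive_tool, never from a script. Its argument "targets" is a list of rows, each an object of numbers: "hand": the opening, from 0 (shut) to 1 (fully open); "tx", "ty", "tz": the shift along the tool's x, y, z in mm; "rx", "ry", "rz": the turn, a rotation vector about the tool's x, y, z in rad. A call has 1 to 8 rows; each row shifts and turns the commanded pose from where the row before left it, along the tool's axes as they then stand; what a row does not reach is not made up. A row lasts 1/8 s, in which the tool goes at most 62.5 mm and 10.7 degrees, less where a joint would pass 70% of its speed; a pose out of reach is approached as far as the arm can. A call is refused whole if a number of a shift passes 62.5 or a number of a turn 0.188, either way. A call with a gripper value outside its range is refused whole. The fingers move at their own pace and stop on an object; "force" is the grip in N (left out, the last holds). Time passes only in rows, so rows that do not move let the fingers close. It gives the time, the measured TCP pose, the force and the opening at its end, in the units of the state.
- manip.state(): the state, without advancing time (a new reading comes with each control period).
- vision.grab_frame(name): name is "side" or "top" or "wrist"; returns a dict with "image" (420x560x3 uint8, red, green, blue), "mtx" (3x3 intrinsics, pixels), "world_to_cam" (4x4, takes a point from world to camera coordinates); the wrist camera has in their place "T_tool_cam" (4x4, takes a point from camera to tool coordinates, whose origin is the TCP and whose axes are the tool frame's). Camera axes: x right, y down, z forward; pixel columns grow to the right and rows downward; lengths in m; the calibration is good to about 2 mm. A picture is of the moment at which its call begins: read the wrist's pose just before it. There is no depth.
- manip.close_job(): hands the job in, once; it reports no verdict.
The state is a dict: "time": time; "qpos": joint angles; "joint_vel": joint speeds; "effort": joint torques, N m; "position": TCP position; "tool_rot": TCP orientation; "wrist_force": force on the tool from outside, world axes, zero at the start; "torque": the same for the moment, N m; "finger_gap": finger opening in m.
Only numpy, scipy, OpenCV 4.12 (cv2) and the standard library are available. Lean on these libraries where they do the work, as an engineer would, in place of code of your own. Each camera call takes 0.05 s, during which the arm holds its last target.

TASK

Set the small black jar with the blue label upright and fully home in the pocket of the bench shaker. Then push the shaker's clear sliding guard over it by its orange handle until the latch clicks and holds the guard shut by itself. Push firmly but never ram the guard against its stop, let go, and leave the other things where they are.

Things in the scene. Friction and masses are not known exactly. Their poses are not given: they have to be found in the camera images.
- jar_mid (a point): Centre (25 mm above its underside) of the small round jar: black, with a blue label and a ribbed black cap, 34 mm in diameter, 50 mm high, about 0.09 kg, standing upright and loose on the worktop. z is its own axis, up.
- shaker: Bench shaker, fixed: white base, 110 mm wide, 40 high, from x = -130 to +140 mm of its own frame (origin on its middle line at worktop level; its x is the guard's closing direction, z up). Low rails at y = +-51 mm, 48 high. At the +x end, x 82 to 134, a grey housing 72 high carries the latch block, 100 high. Robot force on the shaker, guard included, must stay under 25 N.
- pocket (a point): Mouth centre of the round pocket in the shaker's deck, at x = 36 mm of the shaker, 40 mm above the worktop. 37 mm in diameter, small chamfer, 20 mm deep: a jar fully home has its centre 45 mm and its top 70 mm above the worktop. A jar standing more than 5 mm higher is struck by the guard.
- guard (a joint): Travel of the guard along the shaker's +x, in m: 0 = open, shut somewhere near 0.11. A clear tunnel 100 mm long, 96 wide, its top 80 mm above the worktop; open, it spans x = -125 to -25 mm of the shaker, and a 16 mm wide steel tongue at its top reaches x = +2. A spring pulls it open (2 N at the start, 4 N when shut): it runs back if let go before the latch has caught.
- handle_back (a point): Centre of the back face of the guard's orange handle: push here in the shaker's +x direction; it moves with the guard. The handle is an upright plate on the guard's top, 10 mm thick along x, 60 mm wide along y, from 80 to 114 mm above the worktop; this point is 97 mm above the worktop and, guard open, at x = -80 mm of the shaker.
- eyepiece: Loose spare eyepiece, black with a white ring, 35 mm in diameter, 52 mm high, no part of the job; origin under its centre. It and the jar may change places.
- tape_roll: Loose white roll of tape lying flat, 58 mm in diameter, 19 mm high, a bystander; origin under its centre.
- cover_box_0: Loose little box with a blue lid, 35x29x18 mm, a bystander; origin under its centre.
- latch (a point): Nominal place of the latch, on the end housing, 83 mm above the worktop. Over the guard's last 12 mm the push needed rises to about 12 N; then the latch clicks and the push drops below 6 N; 2 mm further is a hard stop. The true latch is screwed on up to 12 mm nearer or further along x, unmeasured: the stop lies at joint 0.098 to 0.122. Let go, a latched guard rests about 2 mm before its stop.
There are look-alikes about, which are no part of the job. Leave any purple or red look-alike of the part that bears jar_mid alone.

How it is judged:
On the way:
1. the jar stands fully home in the pocket, let go, the guard still open (horizontal distance between jar_mid and pocket below 0.005 m and z of jar_mid in the frame of pocket below 0.008 m and angle between jar_mid's own z axis and vertical below 0.12 rad and contact force between the fingers and jar below 0.2 N and value of joint guard below 0.04 m), for 0.2 s.
At the end, for the whole second after the job is handed in: The jar stands upright (within 0.12 rad) in the pocket, within 5 mm of its middle and at most 3 mm above fully home, and the guard, touched by nothing, rests latched with its joint above 0.09 (horizontal distance between jar_mid and pocket below 0.005 m and z of jar_mid in the frame of pocket below 0.008 m and angle between jar_mid's own z axis and vertical below 0.12 rad and value of joint guard above 0.09 m and velocity of joint guard between -0.01 and 0.01 m/s and contact force between each of the arm, the fingers and shaker below 0.2 N).
It fails at once if the robot pressed on the shaker, its guard included, with more than 25 N (contact force between any of the arm, the fingers and shaker above 25 N).
It fails at once if one of the other loose things was moved by more than 30 mm (distance of any of eyepiece, tape_roll, cover_box_0 from where it was at the start of the episode above 0.03 m).
It also fails if it takes over 61 s, if anything falls off the work surface, if the arm or the gripper's body presses on something with over 40 N, if the wrist force passes 120 N, or if a joint passes its speed limit or range.

## Working session

There is one attempt and no reset: what is moved stays moved. The work goes in short steps, Python scripts to look and compute and a tool call to move; the robot and the scene stay as the last step left them, time stands still between calls to the robot, and variables do not carry over. Pictures are saved under pics/ and viewed, and the job is handed in when it is done.

Besides the shell and the picture viewer there is one more tool, called after "Call:" in YAML: its name, and indented under it one key for each argument. drive_tool: Moves the arm, as the interface text tells. Its arguments: {"type":"object","properties":{"targets":{"type":"array","items":{"type":"object","properties":{"hand":{"type":"number"},"tx":{"type":"number"},"ty":{"type":"number"},"tz":{"type":"number"},"rx":{"type":"number"},"ry":{"type":"number"},"rz":{"type":"number"}}}},"force":{"type":"number"}},"required":["targets"]}

```bash
mkdir -p pics
cat > h.py <<'E'
import numpy as np, cv2
from cell import manip, vision
def save(n,im): cv2.imwrite('pics/'+n+'.png',cv2.cvtColor(im,cv2.COLOR_RGB2BGR))
def crop(n,im,r0,r1,c0,c1,s): save(n,cv2.resize(im[r0:r1,c0:c1],None,fx=s,fy=s,interpolation=cv2.INTER_CUBIC))
def proj(f,P):
    P=np.atleast_2d(P); W=f['world_to_cam']; c=P@W[:3,:3].T+W[:3,3]; p=c@f['mtx'].T; return p[:,:2]/p[:,2:]
def back(f,uv,z):
    W=f['world_to_cam']; R=W[:3,:3]; C=-R.T@W[:3,3]
    d=R.T@np.linalg.inv(f['mtx'])@np.array([uv[0],uv[1],1.]); return C+d*(z-C[2])/d[2]
E
python3 - <<'E'
from h import *
import pickle
for n in('top','side'):
    f=vision.grab_frame(n); save(n+'0',f['image']); pickle.dump(f,open(n+'.pkl','wb'))
    R=f['world_to_cam'];print(n,-R[:3,:3].T@R[:3,3], R[2,:3])
s=manip.state(); f=vision.grab_frame('wrist'); save('wrist0',f['image']); pickle.dump((s,f),open('wrist.pkl','wb')); print(s, f['T_tool_cam'],f['mtx'])
E
```

```text
top [0.36252516 0.28601899 1.02119654] [ 0.19663731  0.02954946 -0.98003092]
side [ 0.15427821 -0.48436137  0.74133424] [ 0.3539739   0.7177286  -0.59964001]
{'time': 0.1, 'qpos': array([-1.33668132,  0.70703554, -0.02760705,  1.48494453,  0.02197578,
        0.95090249, -0.0755267 ]), 'joint_vel': array([ 0.00061594, -0.00135498,  0.00152263, -0.00010337, -0.00026253,
       -0.00093514, -0.00105193]), 'effort': array([ 2.62318295e-03, -8.84298992e+01,  1.23695813e+00, -2.36454570e+01,
        1.71500829e-02,  4.95753382e-03, -7.04014792e-05]), 'position': array([0.15652832, 0.55305413, 0.2448791 ]), 'tool_rot': array([ 2.50529437e+00,  1.89453800e+00, -1.22206177e-03]), 'wrist_force': array([ 0.07105733, -0.77541402,  0.15265765]), 'torque': array([-0.02334964,  0.00946556, -0.01538855]), 'finger_gap': 0.08509230007304817} [[ 9.99999504e-01 -9.95834350e-04  1.72057612e-05  2.16347058e-05]
 [ 9.52107591e-04  9.60875428e-01  2.76979250e-01 -7.15880926e-02]
 [-2.92358044e-04 -2.76979096e-01  9.60875900e-01 -1.28088158e-01]
 [ 0.00000000e+00  0.00000000e+00  0.00000000e+00  1.00000000e+00]] [[314.772209     0.         280.75320087]
 [  0.         314.772209   214.9709678 ]
 [  0.           0.           1.        ]]
```

View pics/top0.png

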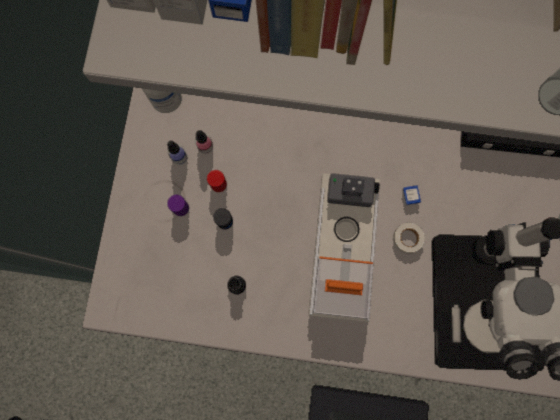

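View pics/side0.png

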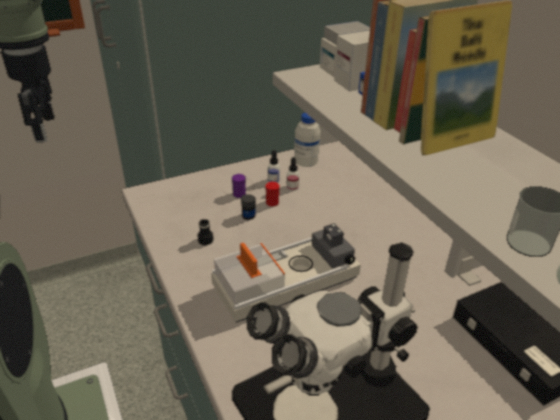

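View pics/wrist0.png

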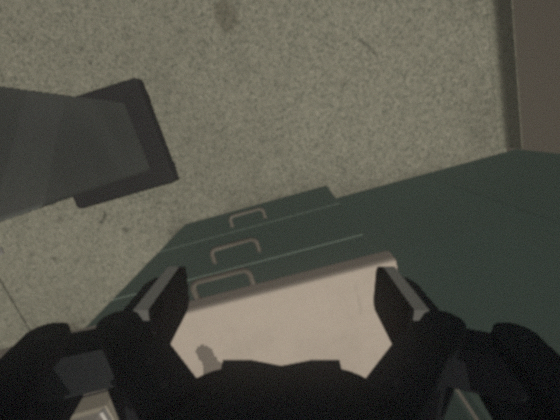

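The side view shows the jar with the blue label at (248,207), close to the red (272,193) and purple (239,186) look-alikes, and the eyepiece at (205,232). I'll enlarge both views.

Run:
```python
from h import *
import pickle
f=pickle.load(open('top.pkl','rb')); g=pickle.load(open('side.pkl','rb'))
crop('t1',f['image'],120,310,150,260,3.1*0.95 if 0 else 3,) if 0 else None
crop('t1',f['image'],120,310,150,270,3,)
crop('t2',f['image'],160,330,300,390,3.5)
crop('s1',g['image'],140,320,190,370,3.3)
```

```text
(no output)
```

View pics/t1.png

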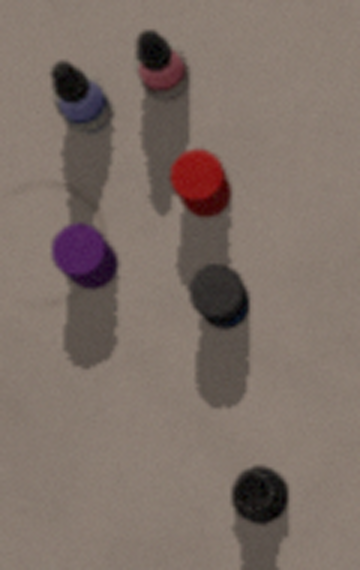

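View pics/t2.png

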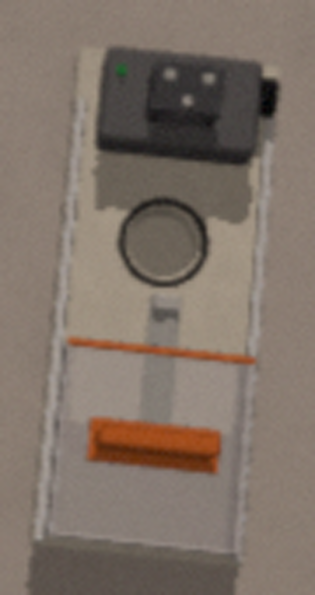

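View pics/s1.png

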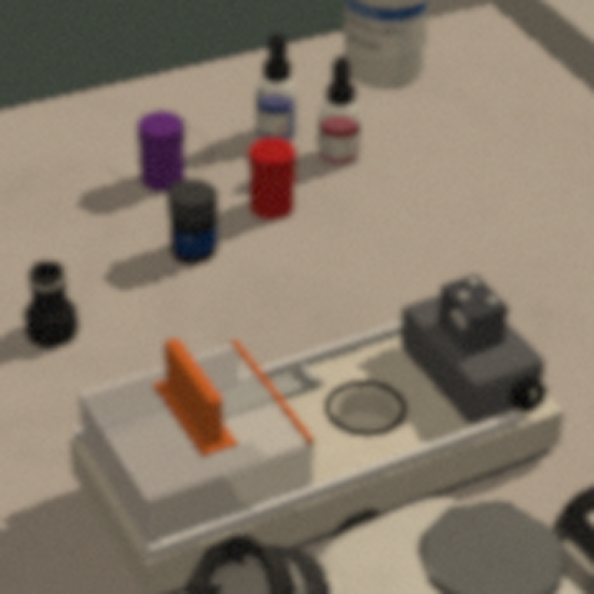

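Run:
```python
from h import *
import pickle
f=pickle.load(open('top.pkl','rb')); g=pickle.load(open('side.pkl','rb'))
T1=lambda u,v:((u+.5)/3-.5+150,(v+.5)/3-.5+120)
T2=lambda u,v:((u+.5)/3.5-.5+300,(v+.5)/3.5-.5+160)
S1=lambda u,v:((u+.5)/3.3-.5+190,(v+.5)/3.3-.5+140)
B=lambda F,uv,z:np.round(back(F,uv,z)*1000,1)[:2]
for n,p in dict(jar=(218,294),red=(199,175),pur=(81,251)).items(): print(n,B(f,T1(*p),.05))
print('eye',B(f,T1(260,494),.052))
print('jar side',B(g,S1(193,193),.05),'red',B(g,S1(272,150),.05))
print('pocket top',B(f,T2(163,242),.04),'side',B(g,S1(366,408),.04))
for n,p,z in [('guardfrontL',(68,342),.08),('guardfrontR',(255,360),.08),('tongue tip',(166,298),.08),('railLfar',(82,100),.048),('railLnear',(40,535),.048),('railRfar',(268,145),.048),('railRnear',(241,548),.048),('hb L',(90,460),.08),('hb R',(216,472),.08),('handle top L',(97,433),.114),('handletopR',(217,444),.114),('housing near L',(98,148),.072),('housing near R',(248,161),.072),('h far L',(107,48),.072),('h far R',(258,62),.072)]: print(n,B(f,T2(*p),z))
```

```text
jar [525.3 432.8]
red [599.4 457.4]
pur [540.3 522.6]
eye [406.5 386.8]
jar side [531.6 433.5] red [603.3 459.1]
pocket top [538.8 199.6] side [542.6 199.1]
guardfrontL [473.4 245. ]
guardfrontR [477.6 149.4]
tongue tip [502.9 198.1]
railLfar [608.7 253. ]
railLnear [375.8 245.1]
railRfar [598.  150.5]
railRnear [383.9 141.3]
hb L [415.7 226.3]
hb R [418.8 162.7]
handle top L [427.2 226.7]
handletopR [430.2 168.2]
housing near L [578.  242.2]
housing near R [582.1 163.3]
h far L [632.7 244.3]
h far R [636.3 163.9]
```

```bash
cat >> h.py <<'E'
from scipy.spatial.transform import Rotation as Ro
def need(p,yaw=np.radians(92.4)):
    s=manip.state(); R=Ro.from_rotvec(s['tool_rot'])
    Rt=Ro.from_matrix(np.array([[np.cos(yaw),np.sin(yaw),0],[np.sin(yaw),-np.cos(yaw),0],[0,0,-1.]]))
    d=(np.array(p)-s['position'])*1000
    print('t %.2f pos'%s['time'],np.round(s['position']*1000,1),'F',np.round(s['wrist_force'],2),'gap',round(s['finger_gap']*1000,1))
    print('shift in present frame',np.round(R.inv().apply(d),1),'in target frame',np.round(Rt.inv().apply(d),1),'rot',np.round((R.inv()*Rt).as_rotvec(),3))
E
python3 -c "
from h import *
need((.528,.433,.200))"
```

```text
t 0.15 pos [156.5 553.1 245. ] F [-0.35 -0.52  0.04] gap 85.7
shift in present frame [-14.3 390.1  45. ] in target frame [-135.5  366.1   45. ] rot [-0.     0.001 -0.318]
```

Call:
drive_tool:
  targets:
    - {"rz": -0.159}
    - {"rz": -0.159}
    - {"tx": -22.6, "ty": 61, "hand": 0.7}
    - {"tx": -22.6, "ty": 61}
    - {"tx": -22.6, "ty": 61}
    - {"tx": -22.6, "ty": 61}
    - {"tx": -22.6, "ty": 45, "tz": 15}
    - {"tx": -22.6, "ty": 42, "tz": 30}

```text
invalid input at $.targets[0]: expected keys hand, tx, ty, tz, rx, ry, rz
```

```bash
python3 -c "
from h import *
need((.528,.433,.200)); s=manip.state(); f=vision.grab_frame('wrist'); save('w1',f['image'])
import pickle; pickle.dump((s,f),open('w1.pkl','wb'))"
```

```text
t 0.15 pos [156.5 553.1 245. ] F [-0.35 -0.52  0.04] gap 85.7
shift in present frame [-14.3 390.1  45. ] in target frame [-135.5  366.1   45. ] rot [-0.     0.001 -0.318]
```

View pics/w1.png

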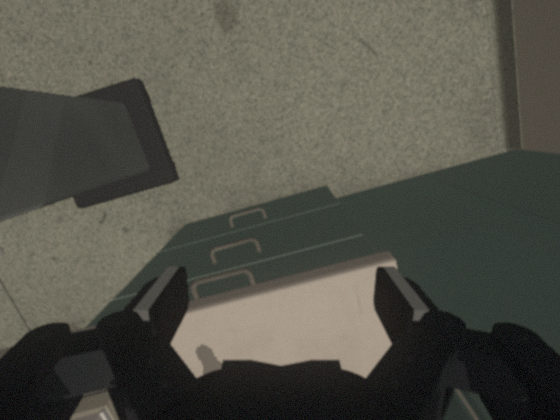

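The call was refused because each row needs every key, so the arm hasn't moved and the wrist view is unchanged.

Call:
drive_tool:
  targets:
    - {"hand": 1, "tx": 0, "ty": 0, "tz": 0, "rx": 0, "ry": 0, "rz": -0.159}
    - {"hand": 1, "tx": 0, "ty": 0, "tz": 0, "rx": 0, "ry": 0, "rz": -0.159}
    - {"hand": 0.7, "tx": -22.6, "ty": 57, "tz": 0, "rx": 0, "ry": 0, "rz": 0}
    - {"hand": 0.7, "tx": -22.6, "ty": 58, "tz": 0, "rx": 0, "ry": 0, "rz": 0}
    - {"hand": 0.7, "tx": -22.6, "ty": 58, "tz": 0, "rx": 0, "ry": 0, "rz": 0}
    - {"hand": 0.7, "tx": -22.6, "ty": 58, "tz": 0, "rx": 0, "ry": 0, "rz": 0}
    - {"hand": 0.7, "tx": -22.6, "ty": 55, "tz": 15, "rx": 0, "ry": 0, "rz": 0}
    - {"hand": 0.7, "tx": -22.6, "ty": 45, "tz": 30, "rx": 0, "ry": 0, "rz": 0}

```text
time: 1.2
position: [0.4954, 0.4308, 0.2002]
tool_rot: [2.175, 2.267, 0.003]
wrist_force: [0.9, 0.7, -0.7]
finger_gap: 0.0598
```

```bash
python3 -c "
from h import *
need((.528,.433,.200)); s=manip.state(); f=vision.grab_frame('wrist'); save('w2',f['image'])
import pickle; pickle.dump((s,f),open('w2.pkl','wb'))"
```

```text
t 1.20 pos [495.4 430.8 200.2] F [ 0.87  0.71 -0.74] gap 59.8
shift in present frame [ 0.9 32.7  0.3] in target frame [ 0.9 32.7  0.2] rot [ 0.001 -0.001 -0.001]
```

View pics/w2.png

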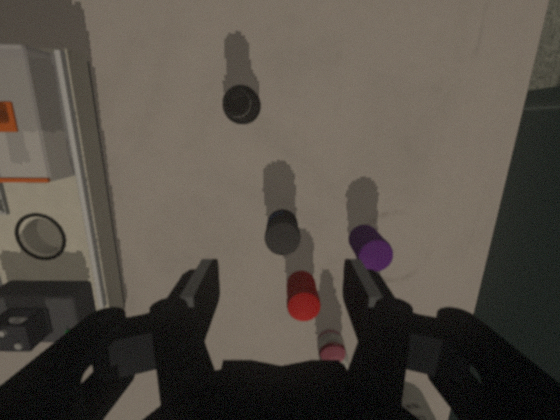

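The wrist view shows the jar top at about (283,237), red at (303,304), purple at (374,254) and the pocket at (41,237).

```bash
cat >> h.py <<'E'
def wback(s,f,uv,z):
    T=f['T_tool_cam']; R=Ro.from_rotvec(s['tool_rot']).as_matrix()
    C=s['position']+R@T[:3,3]; d=R@T[:3,:3]@np.linalg.inv(f['mtx'])@np.array([uv[0],uv[1],1.])
    return np.round((C+d*(z-C[2])/d[2])*1000,1)[:2]
E
python3 -c "
from h import *
s=manip.state(); f=vision.grab_frame('wrist'); crop('w3',f['image'],180,330,0,400,2)
import pickle; pickle.dump((s,f),open('w3.pkl','wb')); print(s['position'],np.abs(s['joint_vel']).max()); need((.528,.433,.15))"
```

```text
[0.50015156 0.42505008 0.19518703] 0.09886843723729127
t 1.30 pos [497.1 426.9 196.6] F [-1.26 -0.01  0.22] gap 59.9
shift in present frame [ 5.3 31.2 46.5] in target frame [ 4.8 31.1 46.6] rot [-0.001  0.005 -0.006]
```

View pics/w3.png

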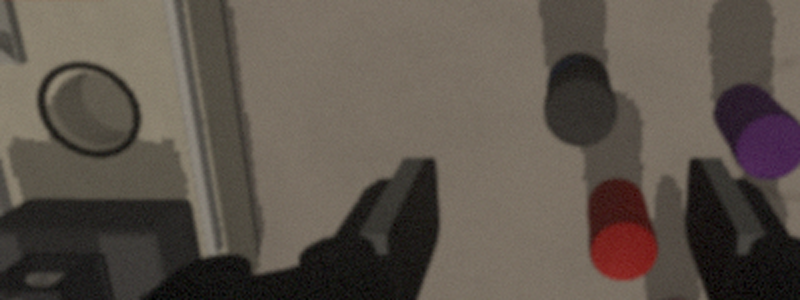

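```bash
python3 -c "
from h import *
import pickle; s,f=pickle.load(open('w3.pkl','rb'))
q=lambda u,v:((u+.5)/2-.5,(v+.5)/2-.5+180)
print('jar',wback(s,f,q(580,110),.05),'pocket',wback(s,f,q(89,110),.04),'red',wback(s,f,q(623,251),.05))
s=manip.state(); f=vision.grab_frame('wrist');f=vision.grab_frame('wrist'); s=manip.state();f=vision.grab_frame('wrist'); crop('w4',f['image'],180,330,0,400,2);print(s['position'],np.abs(s['joint_vel']).max())
pickle.dump((s,f),open('w4.pkl','wb'))
"
```

```text
jar [526.1 433.8] pocket [538.3 199. ] red [598.8 458.1]
[0.49320986 0.43116758 0.19949005] 0.037390191498328874
```

View pics/w4.png

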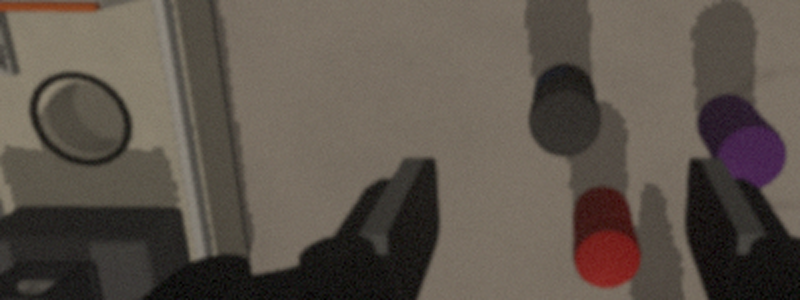

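```bash
python3 -c "
from h import *
import pickle; s,f=pickle.load(open('w4.pkl','rb'))
q=lambda u,v:((u+.5)/2-.5,(v+.5)/2-.5+180)
print('jar',wback(s,f,q(564,120),.05),'pocket',wback(s,f,q(80,118),.04))
need((.5265,.4336,.04))"
```

```text
jar [525.7 433.7] pocket [537.8 198.8]
t 1.45 pos [492.5 432.1 200.3] F [-0.08  0.56 -0.6 ] gap 59.7
shift in present frame [ -0.   34.2 160.2] in target frame [1.000e-01 3.400e+01 1.603e+02] rot [-0.001 -0.     0.001]
```

Call:
drive_tool:
  targets:
    - {"hand": 0.7, "tx": 0, "ty": 17, "tz": 10, "rx": 0, "ry": 0, "rz": 0}
    - {"hand": 0.7, "tx": 0, "ty": 17, "tz": 30, "rx": 0, "ry": 0, "rz": 0}
    - {"hand": 0.7, "tx": 0, "ty": 0, "tz": 30, "rx": 0, "ry": 0, "rz": 0}
    - {"hand": 0.7, "tx": 0, "ty": 0, "tz": 0, "rx": 0, "ry": 0, "rz": 0}
    - {"hand": 0.7, "tx": 0, "ty": 0, "tz": 0, "rx": 0, "ry": 0, "rz": 0}

```text
time: 2.08
position: [0.5268, 0.4342, 0.1321]
tool_rot: [-2.173, -2.269, -0.003]
wrist_force: [-0.2, 0.2, -0.2]
finger_gap: 0.06
```

```bash
python3 -c "
from h import *
need((.5265,.4336,.04)); f=vision.grab_frame('wrist'); save('w5',f['image'])"
```

```text
t 2.08 pos [526.8 434.2 132.1] F [-0.18  0.17 -0.15] gap 60.0
shift in present frame [-0.7 -0.4 92.1] in target frame [-0.5 -0.3 92.1] rot [ 0.001 -0.001  0.001]
```

View pics/w5.png

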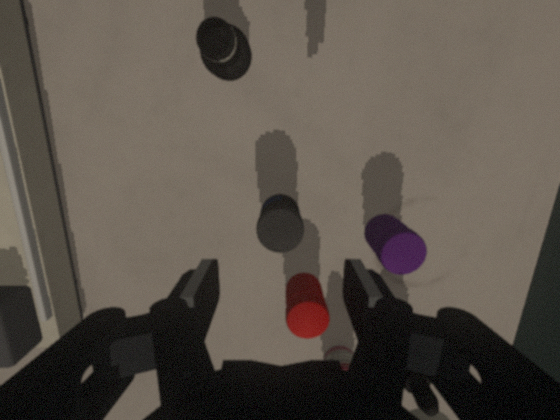

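The jar top at (280,229) lies on the jaw centre line, midway between the fingers at about (205,300) and (360,300). I'll go down.

Call:
drive_tool:
  targets:
    - {"hand": 0.7, "tx": 0, "ty": 0, "tz": 30, "rx": 0, "ry": 0, "rz": 0}
    - {"hand": 0.7, "tx": 0, "ty": 0, "tz": 30, "rx": 0, "ry": 0, "rz": 0}
    - {"hand": 0.7, "tx": 0, "ty": 0, "tz": 20, "rx": 0, "ry": 0, "rz": 0}
    - {"hand": 0.7, "tx": 0, "ty": 0, "tz": 11, "rx": 0, "ry": 0, "rz": 0}
    - {"hand": 0.7, "tx": 0, "ty": 0, "tz": 0, "rx": 0, "ry": 0, "rz": 0}
    - {"hand": 0.7, "tx": 0, "ty": 0, "tz": 0, "rx": 0, "ry": 0, "rz": 0}

```text
time: 2.88
position: [0.5274, 0.4335, 0.0403]
tool_rot: [2.174, 2.268, 0.002]
wrist_force: [1.5, -0.2, -0.2]
finger_gap: 0.0599
```

```bash
python3 -c "
from h import *
need((.5265,.4336,.04)); s=manip.state(); f=vision.grab_frame('wrist'); save('w6',f['image'])
import pickle; pickle.dump((s,f),open('w6.pkl','wb'))"
```

```text
t 2.88 pos [527.4 433.5  40.3] F [ 1.5  -0.16 -0.24] gap 59.9
shift in present frame [ 0.1 -0.8  0.3] in target frame [ 0.1 -0.8  0.3] rot [ 0.001 -0.001  0.   ]
```

View pics/w6.png

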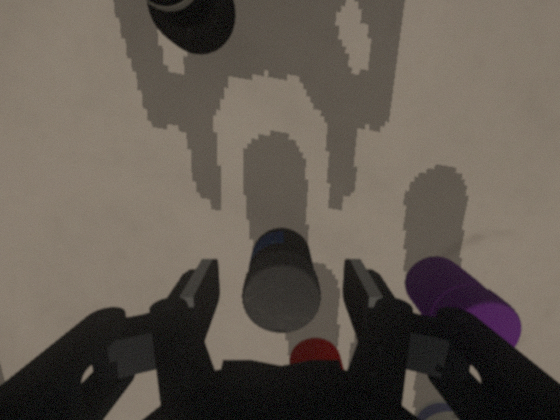

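```bash
python3 -c "
from h import *
import pickle; s,f=pickle.load(open('w6.pkl','rb'))
print(wback(s,f,(282,294),.05),s['position'])"
```

```text
[524.7 434.3] [0.52735464 0.43349699 0.04034477]
```

Call:
drive_tool:
  targets:
    - {"hand": 0, "tx": 0, "ty": 0, "tz": 0, "rx": 0, "ry": 0, "rz": 0}
    - {"hand": 0, "tx": 0, "ty": 0, "tz": 0, "rx": 0, "ry": 0, "rz": 0}
    - {"hand": 0, "tx": 0, "ty": 0, "tz": 0, "rx": 0, "ry": 0, "rz": 0}
    - {"hand": 0, "tx": 0, "ty": 0, "tz": 0, "rx": 0, "ry": 0, "rz": 0}
  force: 30

```text
time: 3.42
position: [0.5272, 0.4333, 0.0398]
tool_rot: [2.174, 2.268, 0.001]
wrist_force: [-0.6, -0.1, 6.1]
finger_gap: 0.0337
```

Call:
drive_tool:
  targets:
    - {"hand": 0, "tx": 0, "ty": 0, "tz": -15, "rx": 0, "ry": 0, "rz": 0}
    - {"hand": 0, "tx": 0, "ty": 0, "tz": -30, "rx": 0, "ry": 0, "rz": 0}
    - {"hand": 0, "tx": 0, "ty": 0, "tz": -30, "rx": 0, "ry": 0, "rz": 0}
    - {"hand": 0, "tx": 0, "ty": 0, "tz": 0, "rx": 0, "ry": 0, "rz": 0}

```text
time: 3.92
position: [0.5278, 0.4338, 0.1173]
tool_rot: [2.174, 2.267, 0.006]
wrist_force: [0.6, 0.4, -2.1]
finger_gap: 0.0334
```

```bash
python3 -c "
from h import *
need((.5394,.1989,.115)); f=vision.grab_frame('wrist'); save('w7',f['image'])"
```

```text
t 3.92 pos [527.8 433.8 117.3] F [ 0.63  0.35 -2.13] gap 33.4
shift in present frame [-235.2    1.7    1.7] in target frame [-235.2    1.8    2.3] rot [ 0.003 -0.002  0.   ]
```

View pics/w7.png

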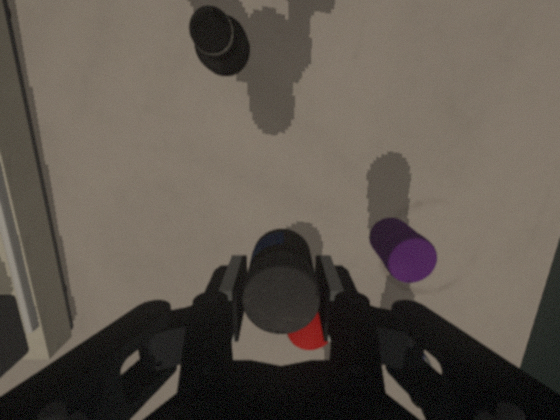

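The jar is gripped and lifted, with its top at (282,294) in the wrist view. I'll carry it to the pocket.

Call:
drive_tool:
  targets:
    - {"hand": 0, "tx": -20, "ty": 0, "tz": 0, "rx": 0, "ry": 0, "rz": 0}
    - {"hand": 0, "tx": -40, "ty": 1, "tz": 0, "rx": 0, "ry": 0, "rz": 0}
    - {"hand": 0, "tx": -45, "ty": 1, "tz": 0, "rx": 0, "ry": 0, "rz": 0}
    - {"hand": 0, "tx": -45, "ty": 0, "tz": 0, "rx": 0, "ry": 0, "rz": 0}
    - {"hand": 0, "tx": -45, "ty": 0, "tz": 0, "rx": 0, "ry": 0, "rz": 0}
    - {"hand": 0, "tx": -30, "ty": 0, "tz": 0, "rx": 0, "ry": 0, "rz": 0}
    - {"hand": 0, "tx": -10, "ty": 0, "tz": 0, "rx": 0, "ry": 0, "rz": 0}
    - {"hand": 0, "tx": 0, "ty": 0, "tz": 0, "rx": 0, "ry": 0, "rz": 0}

```text
time: 4.97
position: [0.5388, 0.1986, 0.114]
tool_rot: [-2.174, -2.267, 0.001]
wrist_force: [-0.1, 0.8, -0.1]
finger_gap: 0.0333
```

Call:
drive_tool:
  targets:
    - {"hand": 0, "tx": 0, "ty": 0, "tz": 0, "rx": 0, "ry": 0, "rz": 0}
    - {"hand": 0, "tx": 0, "ty": 0, "tz": 0, "rx": 0, "ry": 0, "rz": 0}

```text
time: 5.22
position: [0.5386, 0.1994, 0.1142]
tool_rot: [-2.173, -2.269, -0.0]
wrist_force: [-0.3, -0.2, -1.9]
finger_gap: 0.0332
```

```bash
python3 -c "
from h import *
need((.5394,.1989,.085)); 
import pickle
s=manip.state(); f=vision.grab_frame('wrist'); save('w8',f['image']);pickle.dump((s,f),open('w8.pkl','wb'))
f=vision.grab_frame('side'); crop('s8',f['image'],150,330,200,370,3.3);pickle.dump(f,open('s8.pkl','wb'))
f=vision.grab_frame('top'); crop('t8',f['image'],160,330,300,390,3.5);pickle.dump(f,open('t8.pkl','wb'))"
```

```text
t 5.22 pos [538.6 199.4 114.2] F [-0.28 -0.18 -1.91] gap 33.2
shift in present frame [-0.6  0.7 29.2] in target frame [-0.6  0.7 29.2] rot [-0.    -0.     0.002]
```

View pics/w8.png

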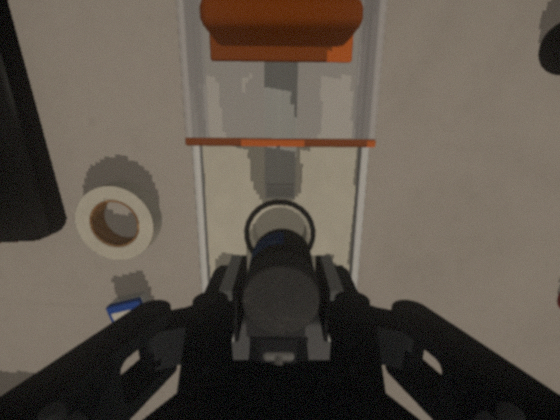

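View pics/s8.png

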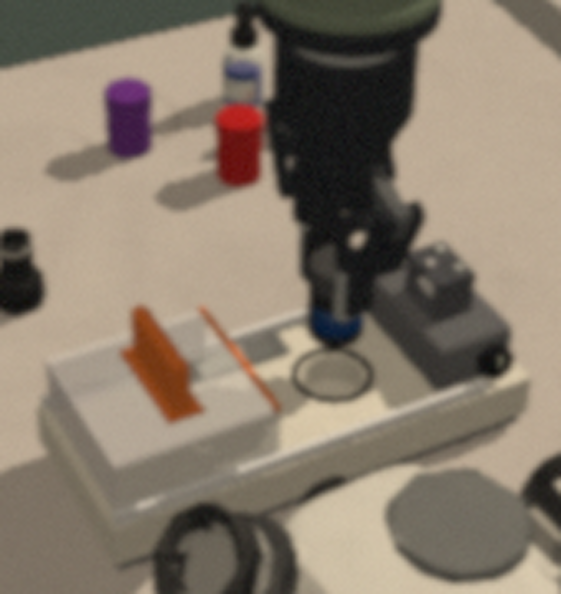

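```bash
python3 -c "
from h import *
import pickle; s,f=pickle.load(open('w8.pkl','rb'))
print('pocket',wback(s,f,(280,231),.04),'jar',wback(s,f,(282,294),s['position'][2]+.0097),s['position'])
im=cv2.resize(f['image'][180:340,200:360],None,fx=4,fy=4,interpolation=3)
im=cv2.convertScaleAbs(im,alpha=1.8); save('w8c',im[:600])
g=pickle.load(open('s8.pkl','rb')); gi=g['image'].copy()
c=cv2.resize(gi[230:280,280:330],None,fx=12,fy=12,interpolation=3)
def dr(P,col,F,o,sc,im):
    p=proj(F,P); p=((p-o+.5)*sc-.5)
    cv2.polylines(im,[np.round(p*8).astype(np.int32)],True,col,1,cv2.LINE_AA,3)
t=np.linspace(0,2*np.pi,60)
circ=lambda x,y,z,r:np.c_[x+r*np.cos(t),y+r*np.sin(t),0*t+z]
J=(.536,.2002)
dr(circ(*J,.0742,.017),(255,255,0),g,np.array([280,230]),12,c)
dr(circ(.5415,.1991,.04,.0185),(255,0,0),g,np.array([280,230]),12,c)
save('s8c',c)
"
```

```text
pocket [536.8 199.3] jar [535.9 200.2] [0.53864133 0.19943328 0.11417118]
```

View pics/w8c.png

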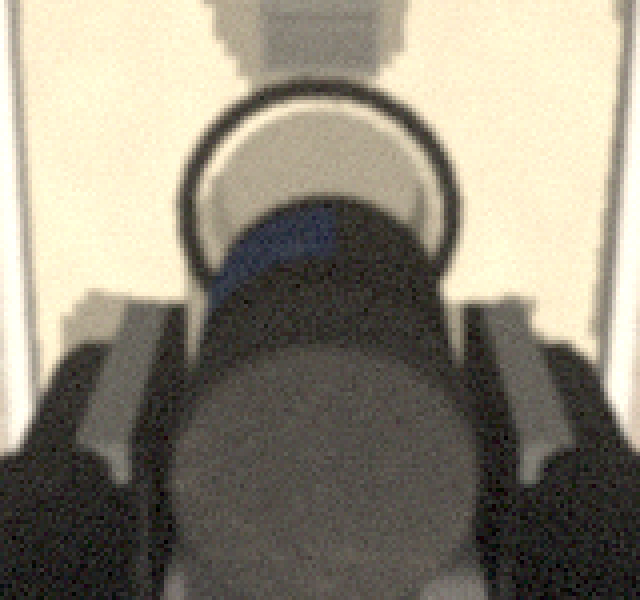

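View pics/s8c.png

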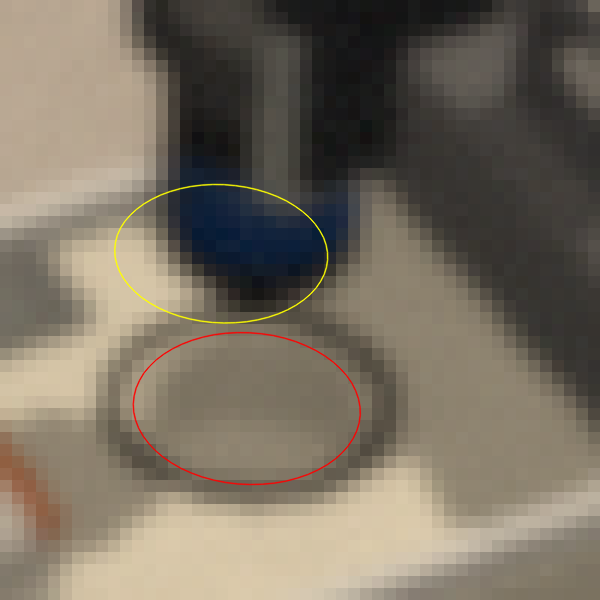

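View pics/t8.png

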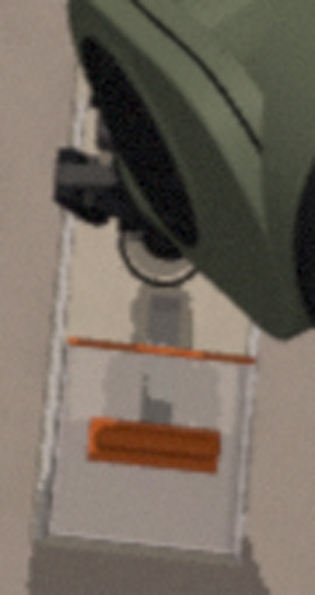

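```bash
python3 -c "
from h import *
import pickle
g=pickle.load(open('s8.pkl','rb'))
p=proj(g,(.536,.2002,.0742))[0]
print(back(g,p+np.array([3.5,-.8]),.0742),back(g,p+np.array([3.5,0]),.0742))
r=lambda u,v:((u+.5)/12-.5+280,(v+.5)/12-.5+230)
print('pocket',back(g,r(252,407),.04))
s,f=pickle.load(open('w8.pkl','rb'))
T=f['T_tool_cam']; R=Ro.from_rotvec(s['tool_rot']).as_matrix()
def wproj(P):
    c=(np.atleast_2d(P)-s['position'])@R; c=(c-T[:3,3])@T[:3,:3]; q=c@f['mtx'].T; return q[:,:2]/q[:,2:]
t=np.linspace(0,2*np.pi,60)
circ=lambda x,y,z,r:np.c_[x+r*np.cos(t),y+r*np.sin(t),0*t+z]
c=cv2.convertScaleAbs(cv2.resize(f['image'][180:340,200:360],None,fx=4,fy=4,interpolation=3),alpha=1.8)
for P,col in ((circ(.5359,.2002,.1238,.017),(255,255,0)),(circ(.5359,.2002,.0742,.017),(255,255,0)),(circ(.5368,.1993,.04,.0185),(255,0,0)),(circ(.5368,.1993,.04,.0215),(0,255,0))):
    p=(wproj(P)-np.array([200,180])+.5)*4-.5
    cv2.polylines(c,[np.round(p*8).astype(np.int32)],True,col,1,cv2.LINE_AA,3)
save('w8d',c[:600])
"
```

```text
[0.54319304 0.19947588 0.0742    ] [0.5420939  0.19738304 0.0742    ]
pocket [0.54234895 0.19870315 0.04      ]
```

View pics/w8d.png

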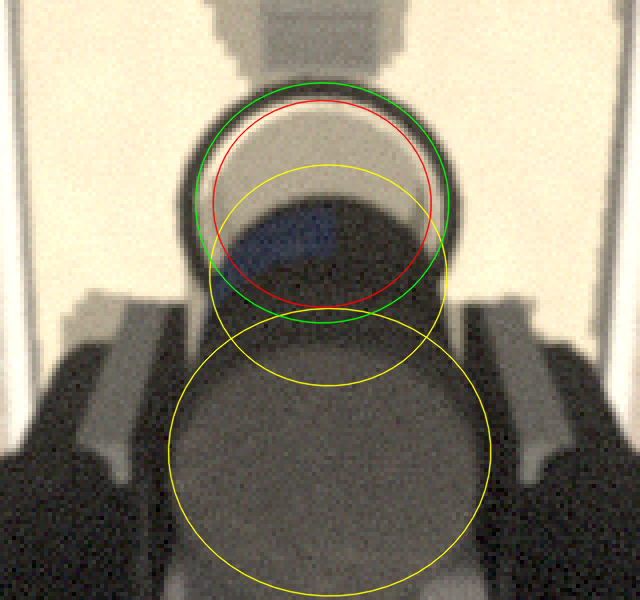

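The wrist view suggests the jar stands about 1–2 mm too far along +x over the pocket, and the side view agrees in sign. I'll shift back, go down until the base is just above the mouth, and compare again.

Call:
drive_tool:
  targets:
    - {"hand": 0, "tx": 0, "ty": -1.3, "tz": 10, "rx": 0, "ry": 0, "rz": 0}
    - {"hand": 0, "tx": 0, "ty": 0, "tz": 15, "rx": 0, "ry": 0, "rz": 0}
    - {"hand": 0, "tx": 0, "ty": 0, "tz": 5, "rx": 0, "ry": 0, "rz": 0}
    - {"hand": 0, "tx": 0, "ty": 0, "tz": 0, "rx": 0, "ry": 0, "rz": 0}
    - {"hand": 0, "tx": 0, "ty": 0, "tz": 0, "rx": 0, "ry": 0, "rz": 0}
    - {"hand": 0, "tx": 0, "ty": 0, "tz": 0, "rx": 0, "ry": 0, "rz": 0}

```text
time: 6.12
position: [0.5377, 0.1984, 0.0846]
tool_rot: [2.174, 2.268, 0.001]
wrist_force: [0.3, -0.5, -2.3]
finger_gap: 0.0336
```

```bash
python3 -c "
from h import *
need((.5373,.1989,.085)); 
import pickle
s=manip.state(); f=vision.grab_frame('wrist');pickle.dump((s,f),open('w9.pkl','wb'))
g=vision.grab_frame('side'); pickle.dump(g,open('s9.pkl','wb'))
save('s9c',cv2.resize(g['image'][230:280,280:330],None,fx=12,fy=12,interpolation=3))
T=f['T_tool_cam']; R=Ro.from_rotvec(s['tool_rot']).as_matrix()
def wproj(P):
    c=(np.atleast_2d(P)-s['position'])@R; c=(c-T[:3,3])@T[:3,:3]; q=c@f['mtx'].T; return q[:,:2]/q[:,2:]
t=np.linspace(0,2*np.pi,60)
circ=lambda x,y,z,r:np.c_[x+r*np.cos(t),y+r*np.sin(t),0*t+z]
c=cv2.convertScaleAbs(cv2.resize(f['image'][180:340,200:360],None,fx=4,fy=4,interpolation=3),alpha=1.8)
for P,col in ((circ(.5374,.1995,.04,.0185),(255,0,0)),(circ(.5374,.1995,.04,.0237),(0,255,0))):
    p=(wproj(P)-np.array([200,180])+.5)*4-.5
    cv2.polylines(c,[np.round(p*8).astype(np.int32)],True,col,1,cv2.LINE_AA,3)
save('w9d',c[:600])
"
```

```text
t 6.12 pos [537.7 198.4  84.6] F [ 0.31 -0.55 -2.31] gap 33.6
shift in present frame [ 0.5 -0.4 -0.4] in target frame [ 0.5 -0.4 -0.4] rot [ 0. -0.  0.]
```

View pics/w9d.png

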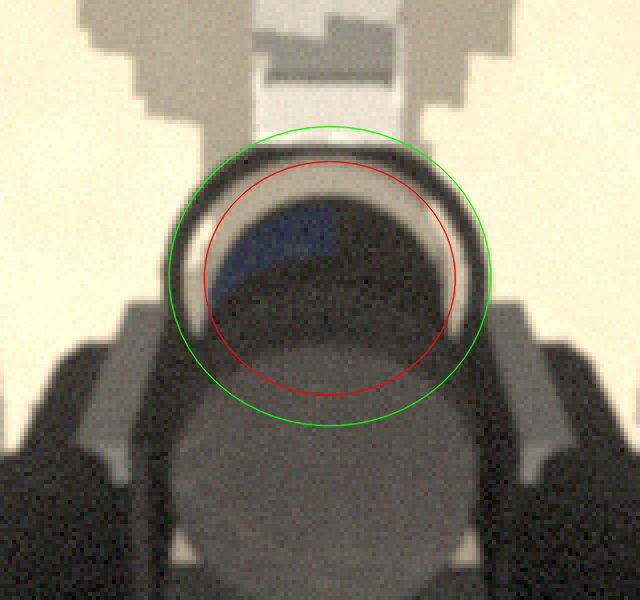

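View pics/s9c.png

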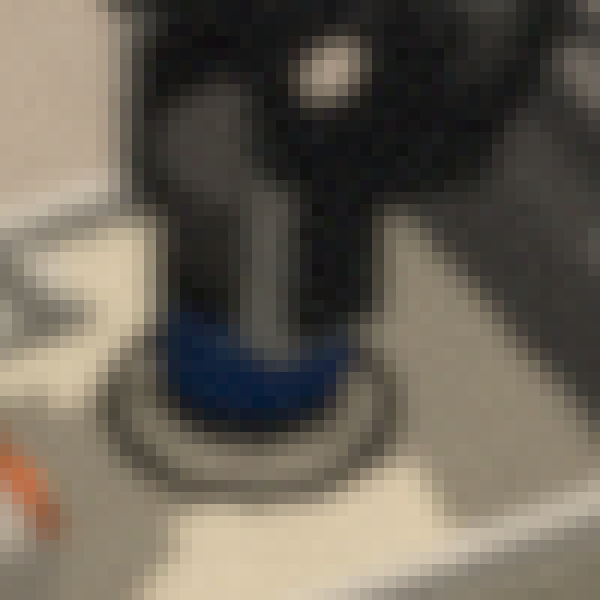

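The wrist view has the ring centre at about (326,295) and the jar base at (329,291) once reduced to the ring's plane. That is within 1 mm, so I'll lower gently.

Call:
drive_tool:
  targets:
    - {"hand": 0, "tx": -0.4, "ty": 0.2, "tz": 3, "rx": 0, "ry": 0, "rz": 0}
    - {"hand": 0, "tx": 0, "ty": 0, "tz": 3, "rx": 0, "ry": 0, "rz": 0}
    - {"hand": 0, "tx": 0, "ty": 0, "tz": 2, "rx": 0, "ry": 0, "rz": 0}
    - {"hand": 0, "tx": 0, "ty": 0, "tz": 0, "rx": 0, "ry": 0, "rz": 0}

```text
time: 6.72
position: [0.5377, 0.198, 0.0761]
tool_rot: [-2.174, -2.268, 0.001]
wrist_force: [1.1, 1.1, -0.8]
finger_gap: 0.0333
```

Call:
drive_tool:
  targets:
    - {"hand": 0, "tx": 0, "ty": 0, "tz": 3, "rx": 0, "ry": 0, "rz": 0}
    - {"hand": 0, "tx": 0, "ty": 0, "tz": 3, "rx": 0, "ry": 0, "rz": 0}
    - {"hand": 0, "tx": 0, "ty": 0, "tz": 3, "rx": 0, "ry": 0, "rz": 0}
    - {"hand": 0, "tx": 0, "ty": 0, "tz": 3, "rx": 0, "ry": 0, "rz": 0}
    - {"hand": 0, "tx": 0, "ty": 0, "tz": 0, "rx": 0, "ry": 0, "rz": 0}

```text
time: 7.35
position: [0.5377, 0.198, 0.0641]
tool_rot: [-2.174, -2.268, 0.001]
wrist_force: [-0.2, -0.2, -1.3]
finger_gap: 0.0334
```

Call:
drive_tool:
  targets:
    - {"hand": 0, "tx": 0, "ty": 0, "tz": 2, "rx": 0, "ry": 0, "rz": 0}
    - {"hand": 0, "tx": 0, "ty": 0, "tz": 1, "rx": 0, "ry": 0, "rz": 0}
    - {"hand": 0, "tx": 0, "ty": 0, "tz": 0, "rx": 0, "ry": 0, "rz": 0}

```text
time: 7.72
position: [0.5378, 0.198, 0.0612]
tool_rot: [2.174, 2.268, -0.0]
wrist_force: [-0.7, -0.8, -1.1]
finger_gap: 0.0333
```

Call:
drive_tool:
  targets:
    - {"hand": 0, "tx": 0, "ty": 0, "tz": 1, "rx": 0, "ry": 0, "rz": 0}
    - {"hand": 0, "tx": 0, "ty": 0, "tz": 0, "rx": 0, "ry": 0, "rz": 0}

```text
time: 7.98
position: [0.5378, 0.198, 0.0602]
tool_rot: [2.174, 2.268, -0.0]
wrist_force: [1.2, 0.3, -1.5]
finger_gap: 0.0334
```

Call:
drive_tool:
  targets:
    - {"hand": 0.5, "tx": 0, "ty": 0, "tz": 0, "rx": 0, "ry": 0, "rz": 0}
    - {"hand": 0.55, "tx": 0, "ty": 0, "tz": 0, "rx": 0, "ry": 0, "rz": 0}
    - {"hand": 0.55, "tx": 0, "ty": 0, "tz": 0, "rx": 0, "ry": 0, "rz": 0}
    - {"hand": 0.55, "tx": 0, "ty": 0, "tz": 0, "rx": 0, "ry": 0, "rz": 0}

```text
time: 8.48
position: [0.5378, 0.198, 0.0603]
tool_rot: [2.174, 2.268, -0.0]
wrist_force: [0.2, -0.3, -0.2]
finger_gap: 0.0474
```

Call:
drive_tool:
  targets:
    - {"hand": 0.55, "tx": 0, "ty": 0, "tz": -15, "rx": 0, "ry": 0, "rz": 0}
    - {"hand": 0.55, "tx": 0, "ty": 0, "tz": -30, "rx": 0, "ry": 0, "rz": 0}
    - {"hand": 0.55, "tx": 0, "ty": 0, "tz": -40, "rx": 0, "ry": 0, "rz": 0}
    - {"hand": 0.3, "tx": 0, "ty": -40, "tz": -15, "rx": 0, "ry": 0, "rz": 0}
    - {"hand": 0, "tx": 0, "ty": -50, "tz": 0, "rx": 0, "ry": 0, "rz": 0}
    - {"hand": 0, "tx": 0, "ty": -40, "tz": 0, "rx": 0, "ry": 0, "rz": 0}
    - {"hand": 0, "tx": 0, "ty": -20, "tz": 0, "rx": 0, "ry": 0, "rz": 0}
    - {"hand": 0, "tx": 0, "ty": 0, "tz": 0, "rx": 0, "ry": 0, "rz": 0}

```text
time: 9.48
position: [0.3873, 0.1919, 0.1613]
tool_rot: [2.172, 2.269, 0.001]
wrist_force: [0.6, -0.6, -0.3]
finger_gap: -0.0003
```

Call:
drive_tool:
  targets:
    - {"hand": 0, "tx": 0, "ty": 0, "tz": 0, "rx": 0, "ry": 0, "rz": 0}

```text
time: 9.6
position: [0.3887, 0.1918, 0.1608]
tool_rot: [2.174, 2.267, 0.002]
wrist_force: [0.4, 0.0, -0.4]
finger_gap: -0.0004
```

```bash
python3 -c "
from h import *
need((.400,.1935,.105)); 
import pickle
s=manip.state(); f=vision.grab_frame('wrist');pickle.dump((s,f),open('w10.pkl','wb')); save('w10',f['image'])
g=vision.grab_frame('side'); pickle.dump(g,open('s10.pkl','wb')); crop('s10',g['image'],200,320,200,370,4)
g=vision.grab_frame('top'); pickle.dump(g,open('t10.pkl','wb')); crop('t10',g['image'],160,330,300,390,3.5)
"
```

```text
t 9.60 pos [388.7 191.8 160.8] F [ 0.38  0.03 -0.35] gap -0.4
shift in present frame [ 1.2 11.3 55.8] in target frame [ 1.2 11.4 55.8] rot [ 0.001 -0.     0.   ]
```

View pics/s10.png

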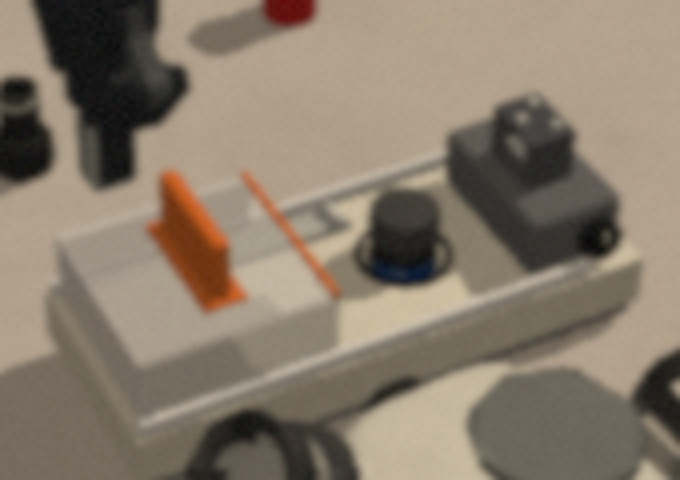

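View pics/t10.png

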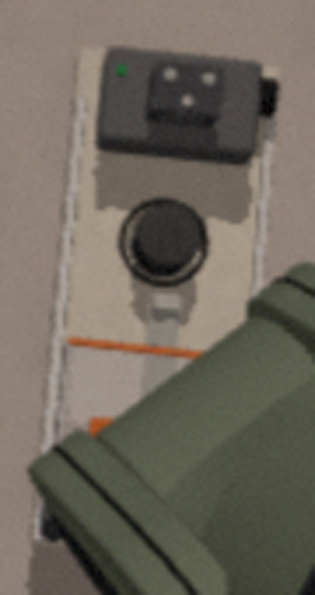

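View pics/w10.png

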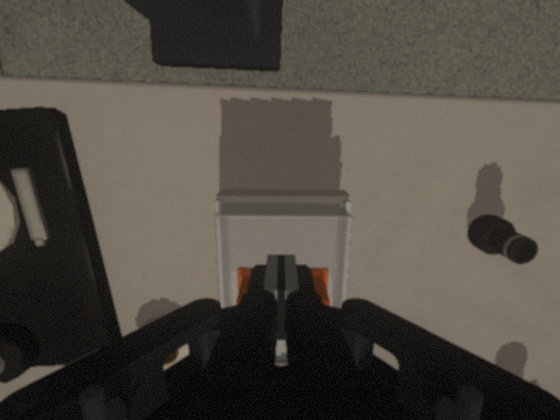

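The top view has the jar's cap at (163,240), centred in the pocket ring, and the side view shows it standing upright and low. The closed fingers are behind the handle, level with its centre, so I'll go down behind it.

Call:
drive_tool:
  targets:
    - {"hand": 0, "tx": 1, "ty": 0, "tz": 20, "rx": 0, "ry": 0, "rz": 0}
    - {"hand": 0, "tx": 0, "ty": 0, "tz": 25, "rx": 0, "ry": 0, "rz": 0}
    - {"hand": 0, "tx": 0, "ty": 0, "tz": 14, "rx": 0, "ry": 0, "rz": 0}
    - {"hand": 0, "tx": 0, "ty": 0, "tz": 0, "rx": 0, "ry": 0, "rz": 0}
    - {"hand": 0, "tx": 0, "ty": 0, "tz": 0, "rx": 0, "ry": 0, "rz": 0}

```text
time: 10.38
position: [0.3881, 0.1927, 0.1018]
tool_rot: [2.174, 2.267, 0.001]
wrist_force: [-0.2, -0.2, 0.2]
finger_gap: -0.0002
```

```bash
python3 -c "
from h import *
need((.413,.1940,.102)); 
g=vision.grab_frame('side'); crop('s11',g['image'],190,310,190,340,5)
"
```

```text
t 10.38 pos [388.1 192.7 101.8] F [-0.24 -0.23  0.17] gap -0.2
shift in present frame [ 0.3 24.9 -0.2] in target frame [ 0.3 24.9 -0.2] rot [ 0. -0.  0.]
```

View pics/s11.png

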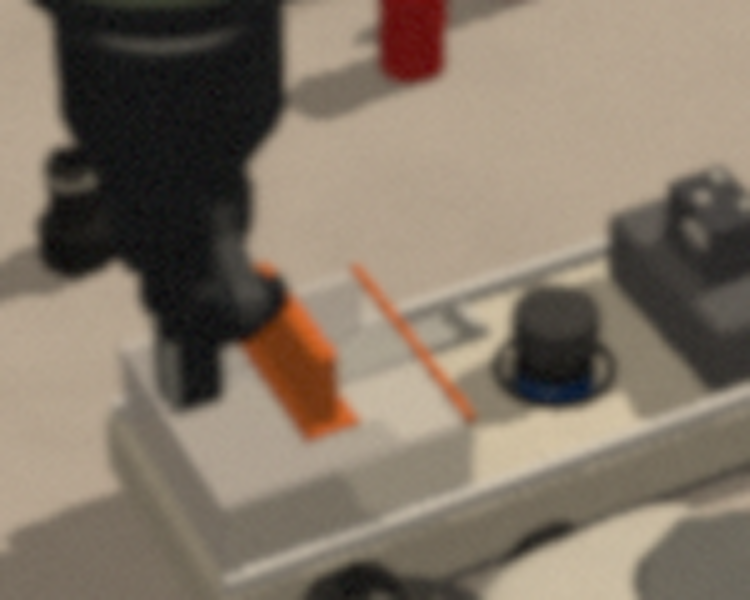

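The side view shows the fingertips on the guard's top, behind the handle with a small gap, and the jar upright. I'll approach slowly.

Call:
drive_tool:
  targets:
    - {"hand": 0, "tx": 0, "ty": 6, "tz": 0, "rx": 0, "ry": 0, "rz": 0}
    - {"hand": 0, "tx": 0, "ty": 6, "tz": 0, "rx": 0, "ry": 0, "rz": 0}
    - {"hand": 0, "tx": 0, "ty": 4, "tz": 0, "rx": 0, "ry": 0, "rz": 0}
    - {"hand": 0, "tx": 0, "ty": 4, "tz": 0, "rx": 0, "ry": 0, "rz": 0}
    - {"hand": 0, "tx": 0, "ty": 4, "tz": 0, "rx": 0, "ry": 0, "rz": 0}
    - {"hand": 0, "tx": 0, "ty": 4, "tz": 0, "rx": 0, "ry": 0, "rz": 0}

```text
time: 11.18
position: [0.4158, 0.1938, 0.1013]
tool_rot: [-2.174, -2.268, 0.001]
wrist_force: [-2.7, 0.3, 3.1]
finger_gap: 0.0001
```

Call:
drive_tool:
  targets:
    - {"hand": 0, "tx": 0, "ty": 4, "tz": 0, "rx": 0, "ry": 0, "rz": 0}
    - {"hand": 0, "tx": 0, "ty": 4, "tz": 0, "rx": 0, "ry": 0, "rz": 0}
    - {"hand": 0, "tx": 0, "ty": 4, "tz": 0, "rx": 0, "ry": 0, "rz": 0}
    - {"hand": 0, "tx": 0, "ty": 4, "tz": 0, "rx": 0, "ry": 0, "rz": 0}
    - {"hand": 0, "tx": 0, "ty": 4, "tz": 0, "rx": 0, "ry": 0, "rz": 0}
    - {"hand": 0, "tx": 0, "ty": 4, "tz": 0, "rx": 0, "ry": 0, "rz": 0}
    - {"hand": 0, "tx": 0, "ty": 4, "tz": 0, "rx": 0, "ry": 0, "rz": 0}
    - {"hand": 0, "tx": 0, "ty": 4, "tz": 0, "rx": 0, "ry": 0, "rz": 0}

```text
time: 12.18
position: [0.4481, 0.1951, 0.1013]
tool_rot: [2.174, 2.268, -0.0]
wrist_force: [-3.2, -2.2, 1.6]
finger_gap: -0.0002
```

```bash
python3 -c "
from h import *
need((.47,.1960,.102)); 
g=vision.grab_frame('side'); crop('s12',g['image'],190,310,190,340,5)
"
```

```text
t 12.18 pos [448.1 195.1 101.3] F [-3.17 -2.22  1.55] gap -0.2
shift in present frame [-0.  22.  -0.7] in target frame [-0.  22.  -0.7] rot [-0.  0.  0.]
```

View pics/s12.png

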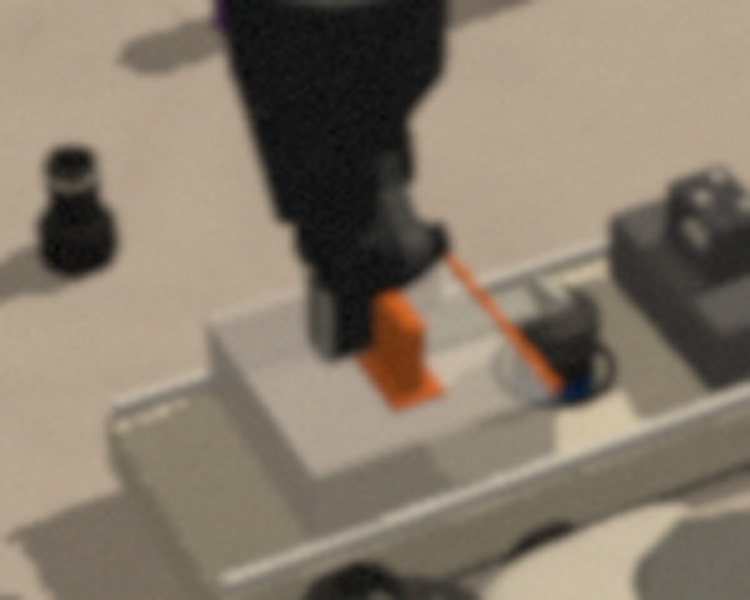

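The guard is sliding and its front edge is passing over the upright jar, at about 3 N.

Call:
drive_tool:
  targets:
    - {"hand": 0, "tx": 0, "ty": 3, "tz": 0, "rx": 0, "ry": 0, "rz": 0}
    - {"hand": 0, "tx": 0, "ty": 3, "tz": 0, "rx": 0, "ry": 0, "rz": 0}
    - {"hand": 0, "tx": 0, "ty": 3, "tz": 0, "rx": 0, "ry": 0, "rz": 0}
    - {"hand": 0, "tx": 0, "ty": 3, "tz": 0, "rx": 0, "ry": 0, "rz": 0}
    - {"hand": 0, "tx": 0, "ty": 3, "tz": 0, "rx": 0, "ry": 0, "rz": 0}
    - {"hand": 0, "tx": 0, "ty": 3, "tz": 0, "rx": 0, "ry": 0, "rz": 0}
    - {"hand": 0, "tx": 0, "ty": 3, "tz": 0, "rx": 0, "ry": 0, "rz": 0}

```text
time: 13.1
position: [0.469, 0.1961, 0.1013]
tool_rot: [2.174, 2.268, -0.0]
wrist_force: [-3.5, -2.7, -0.2]
finger_gap: 0.0003
```

Call:
drive_tool:
  targets:
    - {"hand": 0, "tx": 0, "ty": 3, "tz": 0, "rx": 0, "ry": 0, "rz": 0}
    - {"hand": 0, "tx": 0, "ty": 3, "tz": 0, "rx": 0, "ry": 0, "rz": 0}
    - {"hand": 0, "tx": 0, "ty": 3, "tz": 0, "rx": 0, "ry": 0, "rz": 0}
    - {"hand": 0, "tx": 0, "ty": 3, "tz": 0, "rx": 0, "ry": 0, "rz": 0}
    - {"hand": 0, "tx": 0, "ty": 3, "tz": 0, "rx": 0, "ry": 0, "rz": 0}

```text
time: 13.72
position: [0.484, 0.1967, 0.1013]
tool_rot: [2.174, 2.268, -0.0]
wrist_force: [-4.0, -3.3, 0.8]
finger_gap: 0.0
```

Call:
drive_tool:
  targets:
    - {"hand": 0, "tx": 0, "ty": 2, "tz": 0, "rx": 0, "ry": 0, "rz": 0}
    - {"hand": 0, "tx": 0, "ty": 2, "tz": 0, "rx": 0, "ry": 0, "rz": 0}
    - {"hand": 0, "tx": 0, "ty": 2, "tz": 0, "rx": 0, "ry": 0, "rz": 0}
    - {"hand": 0, "tx": 0, "ty": 2, "tz": 0, "rx": 0, "ry": 0, "rz": 0}

```text
time: 14.22
position: [0.4919, 0.197, 0.1013]
tool_rot: [2.174, 2.268, -0.0]
wrist_force: [-3.3, -3.1, 0.4]
finger_gap: -0.0004
```

Call:
drive_tool:
  targets:
    - {"hand": 0, "tx": 0, "ty": 1, "tz": 0, "rx": 0, "ry": 0, "rz": 0}
    - {"hand": 0, "tx": 0, "ty": 1, "tz": 0, "rx": 0, "ry": 0, "rz": 0}
    - {"hand": 0, "tx": 0, "ty": 1, "tz": 0, "rx": 0, "ry": 0, "rz": 0}

```text
time: 14.6
position: [0.4948, 0.1971, 0.1013]
tool_rot: [2.174, 2.268, -0.0]
wrist_force: [-3.2, -3.1, 1.1]
finger_gap: -0.0006
```

Call:
drive_tool:
  targets:
    - {"hand": 0, "tx": 0, "ty": 1, "tz": 0, "rx": 0, "ry": 0, "rz": 0}
    - {"hand": 0, "tx": 0, "ty": 1, "tz": 0, "rx": 0, "ry": 0, "rz": 0}
    - {"hand": 0, "tx": 0, "ty": 1, "tz": 0, "rx": 0, "ry": 0, "rz": 0}

```text
time: 14.98
position: [0.4978, 0.1973, 0.1013]
tool_rot: [2.174, 2.268, -0.0]
wrist_force: [-4.0, -3.3, 0.5]
finger_gap: -0.0002
```

Call:
drive_tool:
  targets:
    - {"hand": 0, "tx": 0, "ty": 1, "tz": 0, "rx": 0, "ry": 0, "rz": 0}
    - {"hand": 0, "tx": 0, "ty": 1, "tz": 0, "rx": 0, "ry": 0, "rz": 0}

```text
time: 15.22
position: [0.4998, 0.1974, 0.1013]
tool_rot: [2.174, 2.268, -0.0]
wrist_force: [-3.8, -3.4, 0.7]
finger_gap: -0.0
```

Call:
drive_tool:
  targets:
    - {"hand": 0, "tx": 0, "ty": 1, "tz": 0, "rx": 0, "ry": 0, "rz": 0}
    - {"hand": 0, "tx": 0, "ty": 1, "tz": 0, "rx": 0, "ry": 0, "rz": 0}

```text
time: 15.48
position: [0.5018, 0.1974, 0.1013]
tool_rot: [2.174, 2.268, -0.0]
wrist_force: [-4.0, -3.3, 0.8]
finger_gap: -0.0001
```

Call:
drive_tool:
  targets:
    - {"hand": 0, "tx": 0, "ty": 1, "tz": 0, "rx": 0, "ry": 0, "rz": 0}
    - {"hand": 0, "tx": 0, "ty": 1, "tz": 0, "rx": 0, "ry": 0, "rz": 0}

```text
time: 15.72
position: [0.5038, 0.1975, 0.1013]
tool_rot: [2.174, 2.268, -0.0]
wrist_force: [-4.2, -3.3, 0.7]
finger_gap: -0.0002
```

Call:
drive_tool:
  targets:
    - {"hand": 0, "tx": 0, "ty": 1, "tz": 0, "rx": 0, "ry": 0, "rz": 0}
    - {"hand": 0, "tx": 0, "ty": 1, "tz": 0, "rx": 0, "ry": 0, "rz": 0}

```text
time: 15.98
position: [0.5058, 0.1976, 0.1013]
tool_rot: [2.174, 2.268, -0.0]
wrist_force: [-4.3, -3.6, 1.9]
finger_gap: -0.0001
```

Call:
drive_tool:
  targets:
    - {"hand": 0, "tx": 0, "ty": 1, "tz": 0, "rx": 0, "ry": 0, "rz": 0}
    - {"hand": 0, "tx": 0, "ty": 1, "tz": 0, "rx": 0, "ry": 0, "rz": 0}

```text
time: 16.23
position: [0.5078, 0.1977, 0.1013]
tool_rot: [2.174, 2.268, -0.0]
wrist_force: [-4.1, -3.3, 0.9]
finger_gap: -0.0
```

Call:
drive_tool:
  targets:
    - {"hand": 0, "tx": 0, "ty": 1, "tz": 0, "rx": 0, "ry": 0, "rz": 0}
    - {"hand": 0, "tx": 0, "ty": 1, "tz": 0, "rx": 0, "ry": 0, "rz": 0}

```text
time: 16.48
position: [0.5097, 0.1977, 0.1013]
tool_rot: [2.174, 2.268, -0.0]
wrist_force: [-2.9, -2.9, 0.9]
finger_gap: 0.0001
```

Call:
drive_tool:
  targets:
    - {"hand": 0, "tx": 0, "ty": 1, "tz": 0, "rx": 0, "ry": 0, "rz": 0}

```text
time: 16.6
position: [0.5108, 0.1978, 0.1013]
tool_rot: [2.174, 2.268, -0.0]
wrist_force: [-3.5, -3.7, 1.7]
finger_gap: -0.0002
```

Call:
drive_tool:
  targets:
    - {"hand": 0, "tx": 0, "ty": 1, "tz": 0, "rx": 0, "ry": 0, "rz": 0}

```text
time: 16.73
position: [0.5115, 0.1978, 0.1013]
tool_rot: [-2.174, -2.268, 0.001]
wrist_force: [-8.1, -3.5, 3.2]
finger_gap: -0.0003
```

Call:
drive_tool:
  targets:
    - {"hand": 0, "tx": 0, "ty": 1, "tz": 0, "rx": 0, "ry": 0, "rz": 0}

```text
time: 16.85
position: [0.512, 0.1978, 0.1012]
tool_rot: [-2.173, -2.267, 0.003]
wrist_force: [-10.9, -2.8, 5.1]
finger_gap: 0.0001
```

Call:
drive_tool:
  targets:
    - {"hand": 0, "tx": 0, "ty": 1, "tz": 0, "rx": 0, "ry": 0, "rz": 0}

```text
time: 16.98
position: [0.5128, 0.1979, 0.1012]
tool_rot: [-2.173, -2.267, 0.003]
wrist_force: [-11.5, -4.0, 5.2]
finger_gap: 0.0
```

Call:
drive_tool:
  targets:
    - {"hand": 0, "tx": 0, "ty": 0.5, "tz": 0, "rx": 0, "ry": 0, "rz": 0}

```text
time: 17.1
position: [0.5133, 0.1979, 0.1012]
tool_rot: [-2.173, -2.267, 0.003]
wrist_force: [-11.4, -2.5, 5.2]
finger_gap: 0.0003
```

```bash
python3 -c "
from h import *
need((.5145,.198,.102)); 
g=vision.grab_frame('side'); crop('s13',g['image'],190,310,230,360,5)
"
```

```text
t 17.10 pos [513.3 197.9 101.2] F [-11.36  -2.52   5.23] gap 0.3
shift in present frame [ 0.   1.2 -0.8] in target frame [ 0.   1.2 -0.8] rot [-0.002  0.001  0.001]
```

View pics/s13.png

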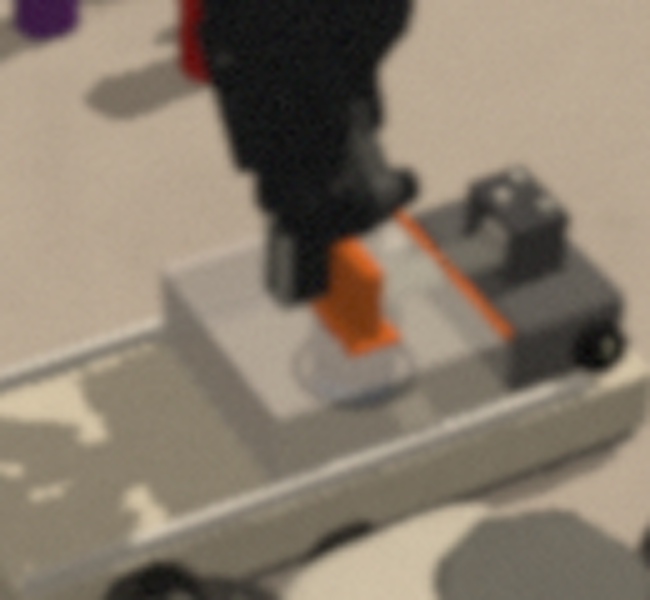

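The guard is nearly shut, with its tongue reaching into the latch block at about (500,240). The force has levelled off near 11.4 N while the guard still moves, so this is the latch ramp. I'll continue in 0.5 mm steps.

Call:
drive_tool:
  targets:
    - {"hand": 0, "tx": 0, "ty": 0.5, "tz": 0, "rx": 0, "ry": 0, "rz": 0}

```text
time: 17.27
position: [0.5138, 0.1979, 0.1012]
tool_rot: [-2.173, -2.267, 0.003]
wrist_force: [-11.3, -3.4, 5.1]
finger_gap: 0.0002
```

Call:
drive_tool:
  targets:
    - {"hand": 0, "tx": 0, "ty": 0.5, "tz": 0, "rx": 0, "ry": 0, "rz": 0}

```text
time: 17.4
position: [0.5143, 0.1979, 0.1012]
tool_rot: [-2.173, -2.267, 0.003]
wrist_force: [-11.1, -4.0, 6.0]
finger_gap: 0.0
```

Call:
drive_tool:
  targets:
    - {"hand": 0, "tx": 0, "ty": 0.5, "tz": 0, "rx": 0, "ry": 0, "rz": 0}

```text
time: 17.52
position: [0.5147, 0.1979, 0.1012]
tool_rot: [-2.173, -2.267, 0.003]
wrist_force: [-11.6, -4.5, 7.0]
finger_gap: 0.0001
```

Call:
drive_tool:
  targets:
    - {"hand": 0, "tx": 0, "ty": 0.5, "tz": 0, "rx": 0, "ry": 0, "rz": 0}

```text
time: 17.65
position: [0.5152, 0.198, 0.1012]
tool_rot: [-2.173, -2.267, 0.003]
wrist_force: [-11.9, -3.8, 6.9]
finger_gap: -0.0
```

Call:
drive_tool:
  targets:
    - {"hand": 0, "tx": 0, "ty": 0.5, "tz": 0, "rx": 0, "ry": 0, "rz": 0}

```text
time: 17.77
position: [0.5158, 0.198, 0.1012]
tool_rot: [-2.173, -2.267, 0.003]
wrist_force: [-10.5, -3.5, 5.1]
finger_gap: -0.0
```

Call:
drive_tool:
  targets:
    - {"hand": 0, "tx": 0, "ty": 0.5, "tz": 0, "rx": 0, "ry": 0, "rz": 0}

```text
time: 17.9
position: [0.5165, 0.198, 0.1012]
tool_rot: [-2.173, -2.268, 0.003]
wrist_force: [-8.7, -4.6, 3.3]
finger_gap: -0.0003
```

Call:
drive_tool:
  targets:
    - {"hand": 0, "tx": 0, "ty": 0.5, "tz": 0, "rx": 0, "ry": 0, "rz": 0}

```text
time: 18.02
position: [0.5171, 0.198, 0.1012]
tool_rot: [-2.173, -2.268, 0.002]
wrist_force: [-7.8, -3.9, 3.6]
finger_gap: -0.0001
```

Call:
drive_tool:
  targets:
    - {"hand": 0, "tx": 0, "ty": 0.4, "tz": 0, "rx": 0, "ry": 0, "rz": 0}

```text
time: 18.15
position: [0.5178, 0.198, 0.1013]
tool_rot: [-2.174, -2.268, 0.002]
wrist_force: [-6.3, -3.3, 2.7]
finger_gap: 0.0002
```

Call:
drive_tool:
  targets:
    - {"hand": 0, "tx": 0, "ty": 0.4, "tz": 0, "rx": 0, "ry": 0, "rz": 0}

```text
time: 18.27
position: [0.5184, 0.198, 0.1013]
tool_rot: [-2.174, -2.268, 0.001]
wrist_force: [-4.8, -3.9, 0.7]
finger_gap: 0.0003
```

Call:
drive_tool:
  targets:
    - {"hand": 0, "tx": 0, "ty": 0.4, "tz": 0, "rx": 0, "ry": 0, "rz": 0}

```text
time: 18.4
position: [0.519, 0.1982, 0.1013]
tool_rot: [2.174, 2.268, -0.0]
wrist_force: [-3.3, -2.7, 0.2]
finger_gap: 0.0
```

The force peaked near 11.9 N and has dropped to 3.3 N. I'll ease back a little to see whether the guard stays or follows.

Call:
drive_tool:
  targets:
    - {"hand": 0, "tx": 0, "ty": -1, "tz": 0, "rx": 0, "ry": 0, "rz": 0}
    - {"hand": 0, "tx": 0, "ty": -1, "tz": 0, "rx": 0, "ry": 0, "rz": 0}

```text
time: 18.65
position: [0.5173, 0.1985, 0.1014]
tool_rot: [2.174, 2.268, 0.002]
wrist_force: [0.2, 0.5, 0.5]
finger_gap: -0.0
```

Call:
drive_tool:
  targets:
    - {"hand": 0, "tx": 0, "ty": -1, "tz": 0, "rx": 0, "ry": 0, "rz": 0}
    - {"hand": 0, "tx": 0, "ty": 0, "tz": 0, "rx": 0, "ry": 0, "rz": 0}

```text
time: 18.9
position: [0.516, 0.1982, 0.1014]
tool_rot: [2.174, 2.268, 0.0]
wrist_force: [0.9, -0.1, -0.5]
finger_gap: 0.0001
```

Contact force fell to zero while the guard stayed put. I'll back off, rise and look.

Call:
drive_tool:
  targets:
    - {"hand": 0, "tx": 0, "ty": -8, "tz": 0, "rx": 0, "ry": 0, "rz": 0}
    - {"hand": 0, "tx": 0, "ty": -10, "tz": -15, "rx": 0, "ry": 0, "rz": 0}
    - {"hand": 0, "tx": 0, "ty": -20, "tz": -40, "rx": 0, "ry": 0, "rz": 0}
    - {"hand": 0, "tx": 0, "ty": -40, "tz": -40, "rx": 0, "ry": 0, "rz": 0}
    - {"hand": 0, "tx": 0, "ty": -40, "tz": -10, "rx": 0, "ry": 0, "rz": 0}
    - {"hand": 0, "tx": 0, "ty": -30, "tz": 0, "rx": 0, "ry": 0, "rz": 0}
    - {"hand": 0, "tx": 0, "ty": 0, "tz": 0, "rx": 0, "ry": 0, "rz": 0}

```text
time: 19.77
position: [0.3663, 0.1918, 0.2075]
tool_rot: [2.172, 2.269, 0.001]
wrist_force: [0.2, 1.2, 1.4]
finger_gap: 0.0001
```

```bash
python3 -c "
from h import *
need((.5145,.198,.102)); 
import pickle
g=vision.grab_frame('side'); crop('s14',g['image'],190,310,230,360,5);pickle.dump(g,open('s14.pkl','wb'))
g=vision.grab_frame('top'); save('t14',g['image']);crop('t14c',g['image'],160,330,300,390,3.5);pickle.dump(g,open('t14.pkl','wb'))
"
```

```text
t 19.77 pos [366.3 191.8 207.5] F [0.22 1.22 1.37] gap 0.1
shift in present frame [ -0.3 148.2 105.6] in target frame [ -0.  148.3 105.5] rot [ 0.001 -0.     0.002]
```

View pics/s14.png

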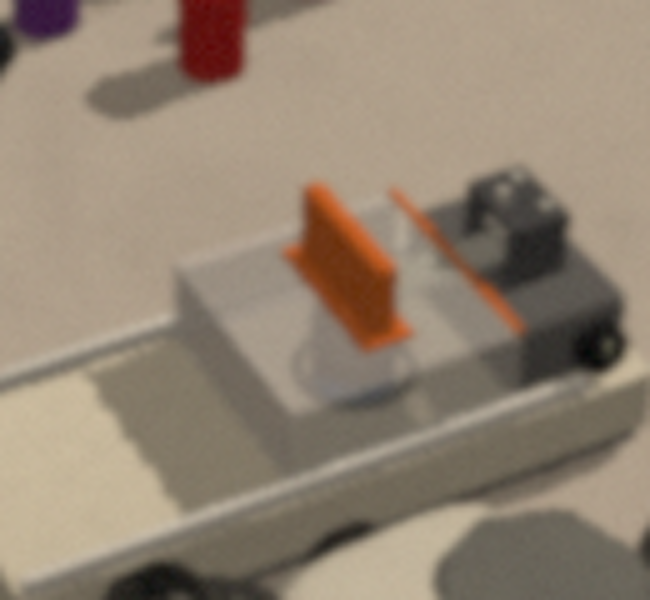

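View pics/t14c.png

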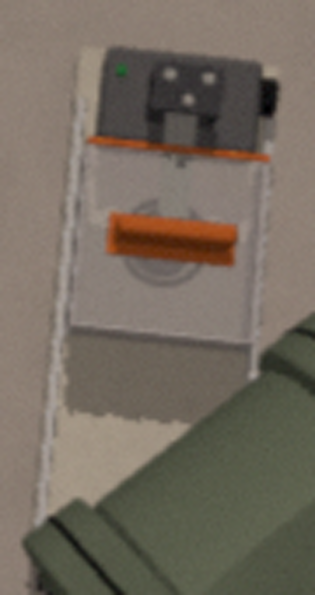

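View pics/t14.png

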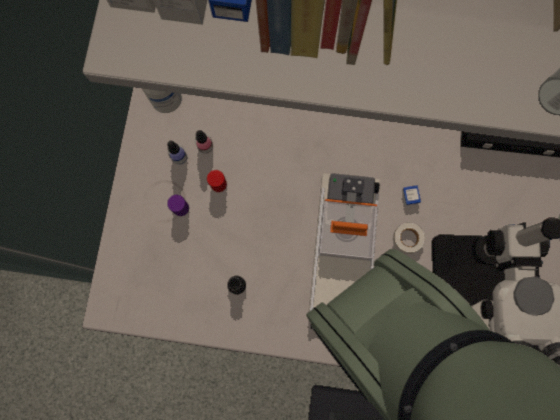

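```bash
python3 -c "
from h import *
import pickle
f=pickle.load(open('t14.pkl','rb'))
T2=lambda u,v:((u+.5)/3.5-.5+300,(v+.5)/3.5-.5+160)
m=lambda a,b:(back(f,T2(*a),.08)+back(f,T2(*b),.08))/2
print((m((88,140),(270,158))-m((68,342),(255,360)))*1000)
g=vision.grab_frame('top'); 
a=cv2.cvtColor(f['image'],6).astype(float)[190:270,315:380];b=cv2.cvtColor(g['image'],6).astype(float)[190:270,315:380]
print(np.abs(a-b).mean(),cv2.phaseCorrelate(a,b), manip.state()['time'])
"
```

```text
[106.08409651   3.50422722   0.        ]
1.7878846153846153 ((-0.010770807627970669, 0.003966385166954467), 0.9681030967993767) 19.925
```

The guard has travelled about 106 mm, isn't moving between frames, and nothing touches it. I'm handing in.

```bash
python3 -c "
from cell import manip
print(manip.close_job())"
```

```text
the job is handed in; nothing more can be done
None
```

The jar is in the shaker's pocket, and the guard is shut and holding by itself. I handed the job in at about 19.9 s.

- **Jar:** I gripped it upright and lowered it into the pocket with no noticeable force. I let go with the gripper at the height that matches fully home, and views from two cameras then showed it upright and centred. The last pictures show it only through the clear guard, so its final height was not measured again.
- **Guard:** I pushed it by the orange handle. The force peaked at about 12 N at the latch and fell to about 3 N, and I stopped there, so I never felt the stop. When I backed off, the contact force went to zero and the guard stayed put. The camera puts its travel at about 106 mm, with no movement between the last two frames.
- **Latch force:** The push did not build gradually over the last 12 mm as the task describes. It rose within about 2 mm, stayed near 11.5 N for about 3 mm, then eased off over the next few. I took this as the latch because the guard then held without being touched.
- **Other things:** In the last top view the eyepiece, tape roll, blue-lidded box and the red and purple look-alikes appear where they started. I judged this by eye.

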